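# Open the tube pump and hold its tensioner back

### The job

Get the tube pump ready for a new tube: fold its stiff cover up about its hinge until it stands upright as a splash guard, and leave it standing there. Then push the paddle of the sprung tensioner arm back, away from the rotor, past the ratchet click, and keep it pressed back with the fingers: it springs home if let go, so finish while still holding it there. Leave the bottles and other labware around the pump where they are.

Things in the scene. Friction and masses are not known exactly. Their poses are not given: they have to be found in the camera images.
- pump: fixed white tube pump, 200 x 200 mm, deck 85 mm above the table; origin at the centre of its underside, z up. On the deck: hinge wall along the +y side, aluminium rotor (60 mm across, 32 mm high, at pump x -45, y +25 mm), tensioner arm, a small pawl slider beside the arm, and a 22 mm high stop block at x +84 to +94, y -70 to -40 mm, beyond the arm's travel.
- cover (a joint): angle of the flat grey cover: 0 = shut, level over the deck; grows as its free edge (pump's -y side) rises and swings over towards the pump's +y; 1.57 = upright, end of travel 2.1. Starts ajar. The hinge is stiff (5 to 8 N at the bar) and stays where it is left. Panel 190 mm along the hinge, 152 mm from hinge to free edge, 6 mm thick.
- cover_hinge (a point): middle of the cover's hinge axis, 132 mm above the table, at pump y +91 mm; the axis runs along the pump's x. The point's axes are those of the pump.
- cover_bar (a point): middle of the steel handle bar on the cover's outer face: round, 10 mm thick, 80 mm long, parallel to the hinge, on a post at each end. It lies 125 mm from the hinge along the panel and 46 mm square to it, gap to the panel 35 mm. Turns with the cover: x along the bar, z square out of the cover, -y to the free edge. With the cover upright it is 257 mm above the table, on the panel's +y side.
- tensioner (a joint): angle of the tensioner arm about its upright pivot: 0 = home, where its spring holds it; grows as the paddle is pushed to the pump's +x. The arm's ratchet tooth meets the pawl slider at about 0.26, tops it at 0.40 and clears it: past the click from 0.54; hard stop at 0.66. Spring 4 N at the paddle at the start, up to 10 N, the click 2 N more; the pawl does not hold the arm: let go, it springs back to 0.
- tensioner_pivot (a point): point on the arm's upright pivot axis, at the height of point paddle (115 mm above the table), at pump x +30, y +35 mm. The point's axes are those of the pump.
- paddle (a point): middle of the steel thumb paddle at the arm's end, 95 mm from the pivot: 10 mm thick (its x), 30 mm wide (its y, along the arm), standing from 4 to 46 mm above the deck; this point is 30 mm above the deck. Its x points the way it is pushed: at joint 0 turned -0.33 rad from the pump's x about the vertical, and turning with the joint. The deck in front of it is free.
- bottle_a: white plastic sample bottle, 62 x 78 mm, 172 mm tall, grey cap; one of two alike; origin at the centre of its underside
- bottle_b: the other sample bottle, same shape and size; origin at the centre of its underside
- beaker: clear plastic cup, 72 mm across, 85 mm tall; origin at the centre of its underside
- jar: white jar with screw cap, 60 mm across, 85 mm tall; origin at the centre of its underside
- dishes: stack of four round culture dishes, 88 mm across, 48 mm tall; origin at the centre of its underside
- clamp_ring: steel ring, 70 mm outside, 22 mm tall; origin at the centre of its underside
- spatula: steel spatula lying flat, 170 mm long; origin under its middle

How it is judged:
On the way, in this order (a step that is already met when the one before it is completed fails the run):
1. the cover stands upright (within 0.2 rad) (value of joint cover between 1.37 and 1.77 rad), for 0.2 s.
2. with the cover upright, the fingers hold the tensioner past the click (all of step 1 and value of joint tensioner above 0.54 rad and contact force between the fingers and tensioner above 1.5 N), for 0.3 s.
At the end, for the whole second after the job is handed in: The cover stands by itself, untouched, within 0.2 rad of upright (joint 1.37 to 1.77); the tensioner is past the click (joint above 0.54) and still, held there by the fingers, which press on it with more than 1.5 N (all of step 2 and contact force between each of the arm, the fingers and cover below 0.5 N and velocity of joint tensioner between -0.1 and 0.1 rad/s); the arm keeps its last pose, push and grip.
It fails at once if a bottle or other labware is shifted by more than 30 mm or knocked over (distance of any of bottle_a, bottle_b, beaker, jar, dishes, clamp_ring, spatula from where it was at the start of the episode above 0.03 m or angle between any of bottle_a, bottle_b, beaker, jar, dishes, clamp_ring's own z axis and vertical above 0.5 rad).
It also fails if it takes over 48 s, if anything falls off the work surface, if the arm or the gripper's body presses on something with over 40 N, if the wrist force passes 120 N, or if a joint passes its speed limit or range.

### The arm

A 7-joint arm with a two-finger parallel gripper is mounted at the origin on the work surface. World frame = base frame: x ahead of the robot, y to its left, z up, the work surface at z = 0. Lengths are in m, angles in rad, forces in N, time in s.
With the tool pointing down it reaches from about 0.4 to 0.85 m from the base axis. Payload 4.5 kg.
Tool frame: the origin (TCP) lies at the centre of the arm's flange, where the gripper is bolted on; the fingertips stand r.tcp_to_tips ahead of it and the grasp point (between the pads) lies 147 mm ahead of it (r.tcp_to_tips is the distance from the TCP to the fingertips, in m); x points along the fingers, y is the direction in which the jaws open and shut, and the axes are right-handed (so a half turn about x gives the same grasp; the last joint's range is limited). The gripper opens to 88 mm and grips with 3 to 60 N. Pads are 18 mm wide; open, the fingers measure 123 mm over their backs; the gripper's body (75 mm by 187 mm) begins 45 mm behind the grasp point.
Start: joints at [-1.243, 0.689, -0.195, 1.565, 0.157, 0.902, -0.215], TCP at [0.181, 0.598, 0.405] pointing down, gripper open.
Joint ranges: [-3.01, 3.01], [-0.46, 2.08], [-1.47, 1.51], [0.13, 2.56], [-1, 4.14], [0.04, 2.09], [-2.66, 2.66]. Speed limits (rad/s): [2.57, 2.57, 3.14, 3.14, 3.14, 3.14, 3.14].

### API

Orientations are given as a unit quaternion [x, y, z, w].
In Python, from plant import r, eyes gives the robot as it stands.
- The arm moves only by the tool carry_out, never from a script. Its argument "targets" is text: rows parted by semicolons, each of 5 numbers parted by spaces: the opening, from 0 (shut) to 1 (fully open), then the shift along the tool's x, y, z in mm, then the turn about the tool's x in rad. A call has 1 to 20 rows; each row shifts and turns the commanded pose from where the row before left it, along the tool's axes as they then stand; what a row does not reach is not made up. A row lasts 1/12 s, in which the tool goes at most 41.7 mm and 7.16 degrees, less where a joint would pass 70% of its speed; a pose out of reach is approached as far as the arm can. A call is refused whole if a number of a shift passes 41.7 or a number of a turn 0.125, either way. A call with a gripper value outside its range is refused whole. The fingers move at their own pace and stop on an object; "force" is the grip in N (left out, the last holds). Time passes only in rows, so rows that do not move let the fingers close. It gives the time, the measured TCP pose, the force and the opening at its end, in the units of the state.
- r.get_state(): the state, without advancing time (a new reading comes with each control period).
- eyes.snapshot(name): name is "scene" or "top" or "wrist"; returns (picture, depth): 420x560x3 uint8, blue, green, red; 420x560 float32, m along the optical axis (not along the pixel's ray), 0 where there is no reading.
- eyes.camera_params(name): a dict with "intrinsics" (3x3 intrinsics, pixels), "rvec" (rotation vector, rad) and "tvec" (3), from world to camera coordinates, as OpenCV has them; the wrist camera has in their place "T_tool_cam" (4x4, takes a point from camera to tool coordinates, whose origin is the TCP and whose axes are the tool frame's). Camera axes: x right, y down, z forward; pixel columns grow to the right and rows downward; lengths in m; the calibration is good to about 2 mm. A picture is of the moment at which its call begins: read the wrist's pose just before it. camera_params takes no time and is no camera call.
- r.finish_job(): hands the job in, once; it reports no verdict.
The state is a dict: "clock": time; "q": joint angles; "qd": joint speeds; "joint_torque": joint torques, N m; "tool_pos": TCP position; "eef_rot": TCP orientation; "contact_force": force on the tool from outside, world axes, zero at the start; "moment": the same for the moment, N m; "opening": opening from 0.0 (shut) to 1.0 (fully open).
Only numpy, scipy, OpenCV 4.12 (cv2) and the standard library are available. Lean on these libraries where they do the work, as an engineer would, in place of code of your own. Each camera call takes 0.05 s, during which the arm holds its last target.

## Working session

There is one attempt and no reset: what is moved stays moved. The work goes in short steps, Python scripts to look and compute and a tool call to move; the robot and the scene stay as the last step left them, time stands still between calls to the robot, and variables do not carry over. Pictures are saved under pics/ and viewed, and the job is handed in when it is done.

Besides the shell and the picture viewer there is one more tool, called after "Request:" as name(argument=value, ...) on one line, values as JSON. carry_out: Moves the arm, as the interface text tells. Its arguments: {"type":"object","properties":{"targets":{"type":"string"},"force":{"type":"number"}},"required":["targets"]}

```bash
ls; mkdir -p pics; python3 - <<'E'
from plant import r, eyes
import cv2,numpy as np
print(r.get_state()); print(r.tcp_to_tips)
for n in ["scene","top"]:
    p,d=eyes.snapshot(n); cv2.imwrite(f"pics/{n}0.png",p); np.save(f"pics/{n}0.npy",d); print(n,eyes.camera_params(n))
print(eyes.camera_params("wrist"))
E
```

```text
pics
{'clock': 0.0, 'q': array([-1.24317609,  0.68998369, -0.19449997,  1.56637002,  0.15731986,
        0.90247698, -0.21511775]), 'qd': array([ 0.00072233,  0.0008491 , -0.00056942,  0.00126952,  0.00200674,
       -0.00063056,  0.00037285]), 'joint_torque': array([ 3.98456796e-04, -5.27567983e+01, -1.26674116e+00, -1.53424841e+01,
       -5.26432658e-02,  6.65114494e-03,  1.53567394e-04]), 'tool_pos': array([0.18094412, 0.59788397, 0.40390265]), 'eef_rot': array([ 0.10283177,  0.69953372, -0.10413398,  0.69945287]), 'contact_force': array([-0.05537381,  1.06416344,  0.5094773 ]), 'moment': array([ 0.07476568,  0.00386812, -0.02052172]), 'opening': 0.9969629086295101}
0.166
scene {'intrinsics': array([[441.53000063,   0.        , 286.07775506],
       [  0.        , 441.53000063, 213.4754583 ],
       [  0.        ,   0.        ,   1.        ]]), 'rvec': array([ 1.05224514,  2.33915212, -1.07449503]), 'tvec': array([ 0.3550615 , -0.1771179 ,  1.54619045])}
top {'intrinsics': array([[446.48890011,   0.        , 283.14341815],
       [  0.        , 446.48890011, 206.34162623],
       [  0.        ,   0.        ,   1.        ]]), 'rvec': array([ 2.12637956, -2.15311518,  0.19302147]), 'tvec': array([0.00861576, 0.54769357, 1.08743514])}
{'intrinsics': array([[336.39657882,   0.        , 278.86886731],
       [  0.        , 336.39657882, 205.85075449],
       [  0.        ,   0.        ,   1.        ]]), 'T_tool_cam': array([[ 6.31262848e-04, -2.82604888e-01,  9.59236196e-01,
         2.07725338e-02],
       [ 9.99999711e-01, -2.29107773e-04, -7.25587342e-04,
         4.17823070e-04],
       [ 4.24822997e-04,  9.59236376e-01,  2.82604661e-01,
        -7.21654414e-02],
       [ 0.00000000e+00,  0.00000000e+00,  0.00000000e+00,
         1.00000000e+00]])}
```

View pics/scene0.png

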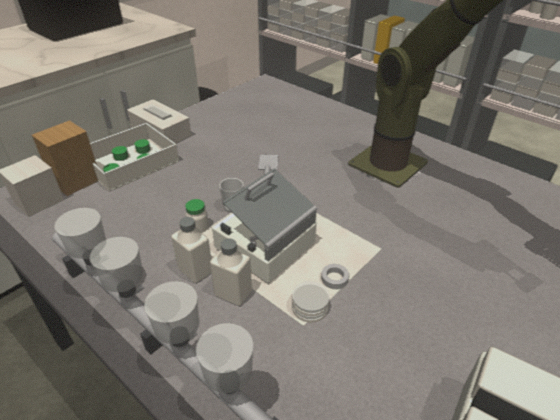

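View pics/top0.png

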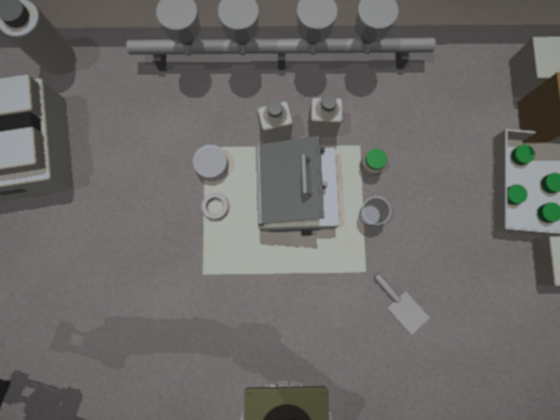

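```bash
python3 - <<'E'
import cv2
p=cv2.imread("pics/top0.png")[90:290,180:420]; cv2.imwrite("pics/top0z.png",cv2.convertScaleAbs(cv2.resize(p,None,fx=3.3,fy=3,interpolation=cv2.INTER_CUBIC)[:600,:800],alpha=1.3))
p=cv2.imread("pics/scene0.png")[150:330,160:400]; cv2.imwrite("pics/scene0z.png",cv2.resize(p,None,fx=3.3,fy=3.3,interpolation=cv2.INTER_CUBIC))
E
cat > h.py <<'E'
from plant import r, eyes
import cv2,numpy as np
from scipy.spatial.transform import Rotation as R
def cam(n):
    c=eyes.camera_params(n); return c["intrinsics"],R.from_rotvec(c["rvec"]).as_matrix(),c["tvec"]
def cloud(n,d):
    K,Rm,t=cam(n); v,u=np.mgrid[:420,:560]
    P=np.stack([(u-K[0,2])/K[0,0]*d,(v-K[1,2])/K[1,1]*d,d],-1)
    return (P-t)@Rm
def proj(n,X):
    K,Rm,t=cam(n); c=np.atleast_2d(X)@Rm.T+t; c=c@K.T; return c[:,:2]/c[:,2:]
E
python3 - <<'E'
from h import *
for n in ["top","scene"]:
    W=cloud(n,np.load(f"pics/{n}0.npy")); np.save(f"pics/{n}0w.npy",W)
W=np.load("pics/top0w.npy")
np.set_printoptions(precision=3,suppress=True)
for (u,v) in [(210,240),(265,150),(265,210),(315,150),(315,210),(305,160),(305,190),(330,170),(330,210),(275,112),(328,104),(375,160),(374,213),(210,163),(215,207),(261,180)]: print(u,v,W[v,u])
E
```

```text
210 240 [0.469 0.193 0.001]
265 150 [0.668 0.044 0.141]
265 210 [0.523 0.045 0.145]
315 150 [ 0.653 -0.07   0.187]
315 210 [ 0.515 -0.067  0.185]
305 160 [ 0.618 -0.044  0.227]
305 190 [ 0.552 -0.043  0.227]
330 170 [ 0.632 -0.116  0.083]
330 210 [ 0.531 -0.113  0.081]
275 112 [0.751 0.02  0.171]
328 104 [ 0.767 -0.105  0.175]
375 160 [ 0.655 -0.228  0.087]
374 213 [ 0.534 -0.237  0.006]
210 163 [0.663 0.188 0.047]
215 207 [0.555 0.181 0.002]
261 180 [0.596 0.054 0.138]
```

View pics/top0z.png

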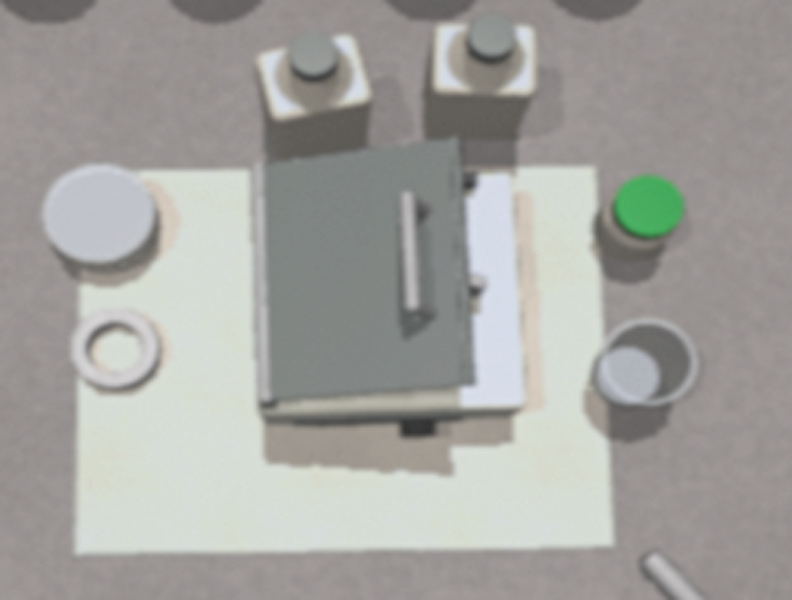

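View pics/scene0z.png

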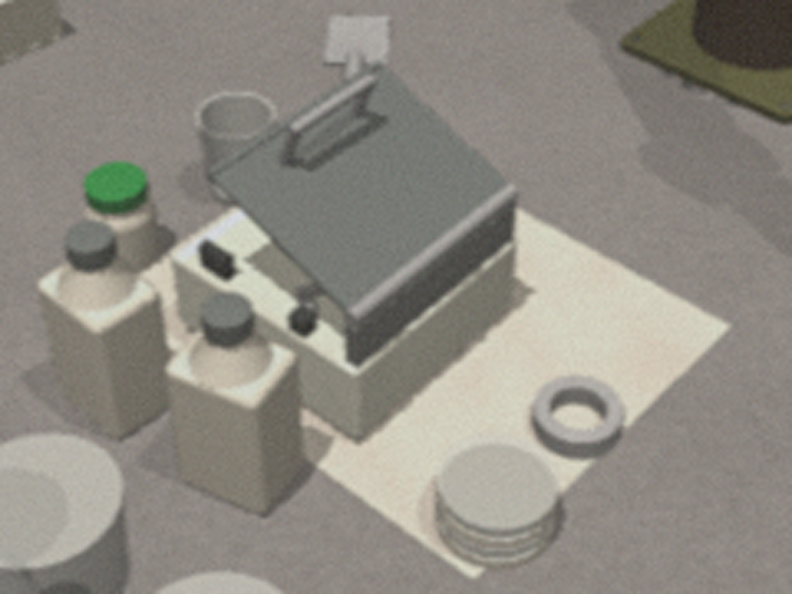

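```bash
python3 - <<'E'
from h import *
np.set_printoptions(precision=4,suppress=True)
W=np.load("pics/top0w.npy")
# cover plane
m=np.zeros((420,560),bool); m[155:208,268:298]=1
P=W[m]; c=P.mean(0); 
for _ in range(3):
    c=P.mean(0); n=np.linalg.svd(P-c,full_matrices=False)[2][2]; n*=np.sign(n[2]); e=(P-c)@n; P=P[abs(e)<.006]
print("plane",c,n,"tilt",np.arccos(n[2]),"dir",np.degrees(np.arctan2(n[1],n[0])))
# deck region
A=W[120:240,255:350].reshape(-1,3)
D=A[(abs(A[:,2]-.085)<.008)&(A[:,1]<-.085)&(A[:,0]>.45)&(A[:,0]<.75)]
print(len(D),D.min(0),D.max(0),np.median(D[:,2]))
hull=cv2.minAreaRect(D[:,:2].astype(np.float32)); print(hull, cv2.boxPoints(hull))
B=W[145:205,290:320].reshape(-1,3); h=(B-c)@n
Bp=B[(h>.035)&(h<.06)]; print("bar",len(Bp),Bp.mean(0),Bp[:,0].min(),Bp[:,0].max()); 
b=Bp-Bp.mean(0); print(np.linalg.svd(b,full_matrices=False)[2][0], np.median(((Bp-c)@n)))
E
```

```text
plane [0.5897 0.0044 0.1595] [-0.0083  0.4418  0.8971] tilt 0.45763580465019815 dir 91.07449326418443
1216 [ 0.4916 -0.1433  0.0774] [ 0.7467 -0.0859  0.0929] 0.08500100940287313
((0.6187012195587158, -0.11201648414134979), (0.05736995115876198, 0.25489726662635803), 88.84221649169922) [[ 0.4907 -0.1381]
 [ 0.7455 -0.1433]
 [ 0.7467 -0.0859]
 [ 0.4919 -0.0808]]
bar 158 [ 0.5895 -0.0415  0.2245] 0.5462354654932826 0.6332043862914227
[-0.9996 -0.0248  0.0108] 0.03784203277634249
```

```bash
cat >> h.py <<'E'
np.set_printoptions(precision=4,suppress=True)
def togo(X,yaw=None):
    s=r.get_state(); Rm=R.from_quat(s["eef_rot"]).as_matrix()
    print("t",s["clock"],"pos",s["tool_pos"],"open",s["opening"],"F",s["contact_force"]); print("axes\n",Rm)
    print("local mm",(np.array(X)-s["tool_pos"])@Rm*1000)
    y=np.arctan2(Rm[1,1],Rm[0,1]); print("y-axis yaw",y)
E
python3 -c "
from h import *
togo([.589,-.045,.43])"
```

```text
t 0.1 pos [0.1809 0.5979 0.404 ] open 1.0030881840558479 F [-0.064   0.7292 -1.1913]
axes
 [[-0.0004  0.2895  0.9572]
 [-0.0016  0.9572 -0.2895]
 [-1.     -0.0016  0.0001]]
local mm [ -25.1157 -497.2936  576.7272]
y-axis yaw 1.2770616885333155
```

Request:
carry_out(targets="0.4 -25 0 0 -0.105; 0.4 0 0 0 -0.105; 0.4 0 0 0 -0.104; 0.4 0 -35 20 0; 0.4 0 -35 20 0; 0.4 0 -35 20 0; 0.4 0 -35 20 0; 0.4 0 -35 20 0; 0.4 0 -35 20 0; 0.4 0 -35 20 0; 0.4 0 -35 20 0; 0.4 0 -35 20 0", force=30)

```text
clock: 1.1
tool_pos: [0.3678, 0.285, 0.4296]
eef_rot: [-0.007, 0.707, 0.007, 0.707]
contact_force: [2.3, 0.3, -0.1]
opening: 0.404
```

```bash
python3 -c "
from h import *
togo([.589,-.045,.43])"
```

```text
t 1.1 pos [0.3678 0.285  0.4296] open 0.4038483749538832 F [ 2.2573  0.3446 -0.1046]
axes
 [[-0.0002 -0.0205  0.9998]
 [-0.0004  0.9998  0.0205]
 [-1.     -0.0003 -0.0002]]
local mm [  -0.3233 -334.4852  214.3365]
y-axis yaw 1.5913114735932437
```

Request:
carry_out(targets="0.4 0 -33 21.5 0; 0.4 0 -33 21.5 0; 0.4 0 -33 21.5 0; 0.4 0 -33 21.5 0; 0.4 0 -33 21.5 0; 0.4 0 -33 21.5 0; 0.4 0 -33 21.5 0; 0.4 0 -33 21.5 0; 0.4 0 -33 21.5 0; 0.4 0 -33 21.5 0; 0.4 0 0 0 0; 0.4 0 0 0 0")

```text
clock: 2.1
tool_pos: [0.5895, -0.0416, 0.4288]
eef_rot: [-0.005, 0.707, 0.005, 0.707]
contact_force: [-0.2, 1.3, -0.8]
opening: 0.404
```

```bash
python3 -c "
from h import *
togo([.589,-.045,.381])
p,d=eyes.snapshot('wrist'); cv2.imwrite('pics/w1.png',p)
p,d=eyes.snapshot('scene'); cv2.imwrite('pics/s1.png',cv2.resize(p[100:330,150:400],None,fx=2.6,fy=2.6))
"
```

```text
t 2.1 pos [ 0.5895 -0.0416  0.4288] open 0.404003938636722 F [-0.2136  1.3409 -0.785 ]
axes
 [[-0.0009 -0.0147  0.9999]
 [-0.0008  0.9999  0.0147]
 [-1.     -0.0008 -0.0009]]
local mm [47.7637 -3.3945 -0.4751]
y-axis yaw 1.585483500821667
```

View pics/w1.png

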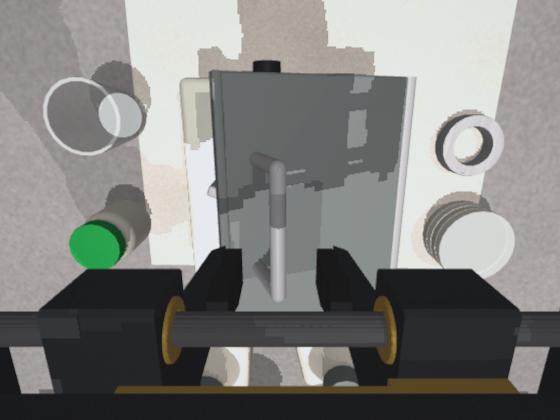

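View pics/s1.png

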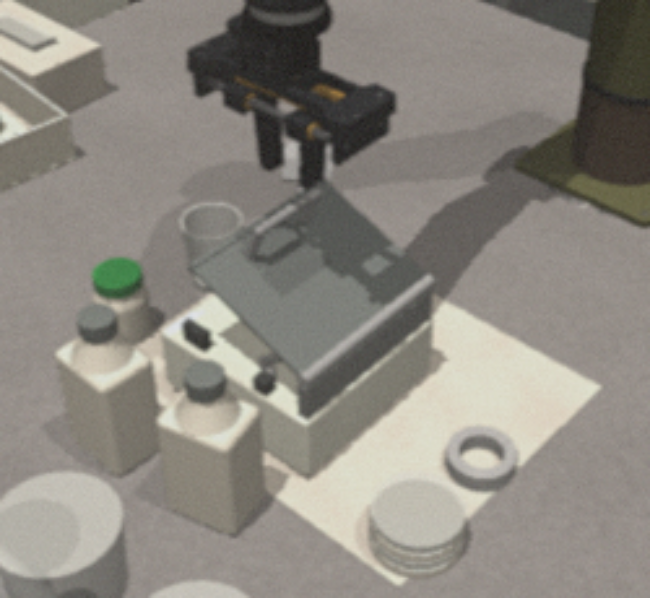

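Request:
carry_out(targets="0.4 16 -0.5 0 0; 0.4 16 0 0 0; 0.4 16 0 0 0; 0.4 0 0 0 0; 0.1 0 0 0 0; 0 0 0 0 0; 0 0 0 0 0; 0 0 0 0 0; 0 0 0 0 0", force=25)

```text
clock: 2.95
tool_pos: [0.5893, -0.0417, 0.3828]
eef_rot: [-0.008, 0.706, 0.005, 0.708]
contact_force: [-0.5, -6.2, 1.9]
opening: 0.105
```

```bash
python3 -c "
from h import *
togo([.589,-.045,.381])
p,d=eyes.snapshot('wrist'); cv2.imwrite('pics/w2.png',p)
p,d=eyes.snapshot('scene'); cv2.imwrite('pics/s2.png',cv2.resize(p[100:330,150:400],None,fx=2.6,fy=2.6))
"
```

```text
t 2.95 pos [ 0.5893 -0.0417  0.3828] open 0.10527846301318262 F [-0.5281 -6.2496  1.9445]
axes
 [[ 0.002  -0.0179  0.9998]
 [-0.0043  0.9998  0.0179]
 [-1.     -0.0043  0.0019]]
local mm [ 1.8563 -3.3033 -0.3254]
y-axis yaw 1.5887087856856204
```

View pics/s2.png

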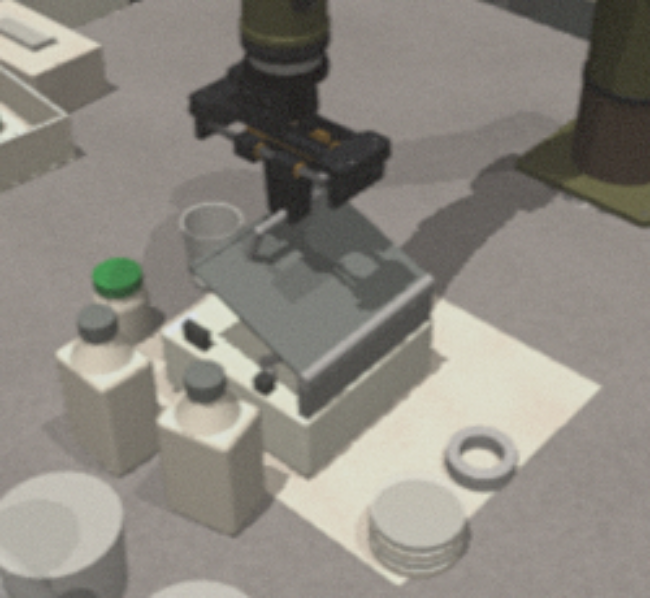

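View pics/w2.png

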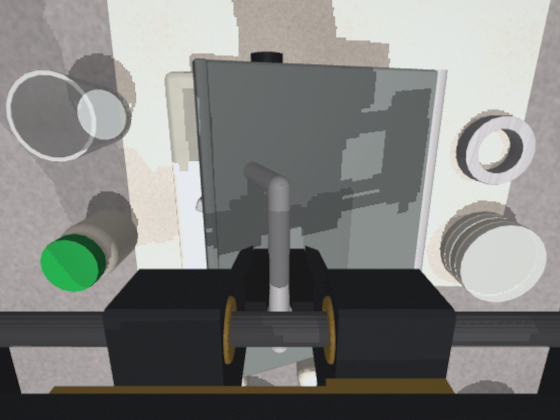

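```bash
python3 -c "
import numpy as np
a=np.radians(np.linspace(46.4,110.2,17)); y=-133.2*np.cos(a); z=133.2*np.sin(a)
for i in range(16): print('0 %.1f %.1f 0 0;'%(-(z[i+1]-z[i]),y[i+1]-y[i]))"
```

```text
0 -6.2 6.9 0 0;
0 -5.7 7.3 0 0;
0 -5.1 7.7 0 0;
0 -4.6 8.1 0 0;
0 -4.0 8.4 0 0;
0 -3.4 8.6 0 0;
0 -2.8 8.8 0 0;
0 -2.2 9.0 0 0;
0 -1.6 9.1 0 0;
0 -0.9 9.2 0 0;
0 -0.3 9.3 0 0;
0 0.4 9.3 0 0;
0 1.0 9.2 0 0;
0 1.6 9.1 0 0;
0 2.3 9.0 0 0;
0 2.9 8.8 0 0;
```

Request:
carry_out(targets="0 -6.2 6.9 0 0; 0 -5.7 7.3 0 0; 0 -5.1 7.7 0 0; 0 -4.6 8.1 0 0; 0 -4 8.4 0 0; 0 -3.4 8.6 0 0; 0 -2.8 8.8 0 0; 0 -2.2 9 0 0; 0 0 0 0 0")

```text
clock: 3.8
tool_pos: [0.5879, 0.0205, 0.4215]
eef_rot: [-0.009, 0.705, 0.001, 0.709]
contact_force: [-8.2, -13.2, 30.0]
opening: 0.1
```

```bash
python3 -c "
from h import *
togo([.589,.092,.4103])
p,d=eyes.snapshot('scene'); cv2.imwrite('pics/s3.png',cv2.resize(p[100:330,150:400],None,fx=2.6,fy=2.6))
"
```

```text
t 3.8 pos [0.5879 0.0205 0.4215] open 0.09978896020287498 F [ -8.2174 -13.1652  30.0057]
axes
 [[ 0.0051 -0.0152  0.9999]
 [-0.0113  0.9998  0.0153]
 [-0.9999 -0.0114  0.0049]]
local mm [10.4216 71.5637  2.1404]
y-axis yaw 1.5860213302163624
```

View pics/s3.png

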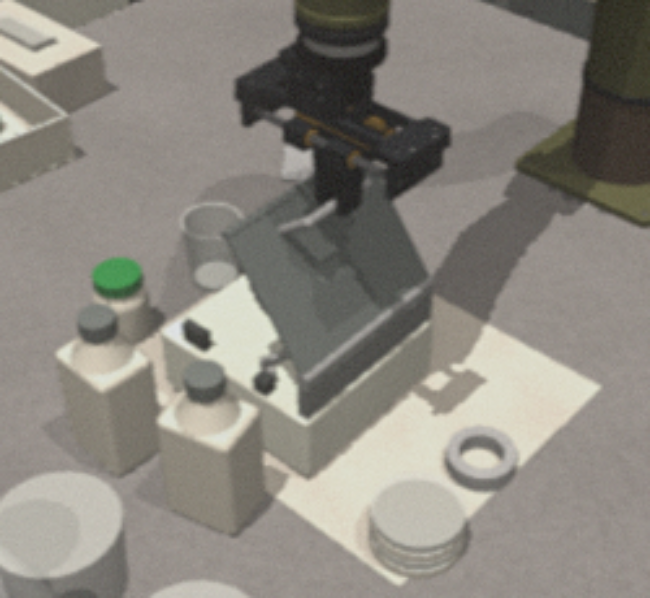

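```bash
cat >> h.py <<'E'
def fit(P,tol=.006,it=8):
    P=P.reshape(-1,3)
    rng=np.random.default_rng(0); best=None
    for _ in range(300):
        a,b,c=P[rng.choice(len(P),3,replace=False)]; n=np.cross(b-a,c-a); n/=np.linalg.norm(n)+1e-12
        k=(abs((P-a)@n)<.004).sum()
        if best is None or k>best[0]: best=(k,a,n)
    Q=P[abs((P-best[1])@best[2])<.006]
    for _ in range(it):
        c=Q.mean(0); n=np.linalg.svd(Q-c,full_matrices=False)[2][2]; Q=P[abs((P-c)@n)<.005]
    n*=np.sign(n[1]); return c,n,len(Q)
def cover(name,d,lo=.14,ymin=-.2,ymax=.1,x0=.5,x1=.68):
    W=cloud(name,d); m=(d>0)&(W[...,0]>x0)&(W[...,0]<x1)&(W[...,2]>lo)&(W[...,2]<.30)&(W[...,1]>ymin)&(W[...,1]<ymax)
    c,n,k=fit(W[m]); print(name,"c",c,"n",n,"theta",np.arctan2(n[1],n[2]),k,m.sum())
    s=(c[2]-.132-.006*n[2])/n[1]; print("  hinge y",c[1]+s*n[2]-.006*n[1], "s",s)
E
python3 -c "
from h import *
cover('scene',np.load('pics/scene0.npy')); cover('top',np.load('pics/top0.npy'))
for n in ['scene','top']:
  p,d=eyes.snapshot(n); np.save('pics/%s3.npy'%n,d); cv2.imwrite('pics/%s3.png'%n,p); cover(n,d)
"
```

```text
scene c [ 0.5959 -0.011   0.1642] n [-0.0068  0.3617  0.9323] theta 0.3701369255657608 2995 3184
  hinge y 0.05539024661116565 s 0.0735258469736405
top c [ 0.5882 -0.014   0.1667] n [-0.009   0.3634  0.9316] theta 0.37191176580304375 4429 4691
  hinge y 0.058475806681063655 s 0.0801017664354095
scene c [0.6017 0.0187 0.1928] n [-0.0154  0.7977  0.6028] theta 0.9237071386754692 3035 3434
  hinge y 0.057125060900188575 s 0.07163994559070602
top c [0.5405 0.0397 0.1645] n [-0.0185  0.7977  0.6028] theta 0.9236646218673632 605 605
  hinge y 0.05670486266570975 s 0.03618370175861238
```

View pics/top3.png

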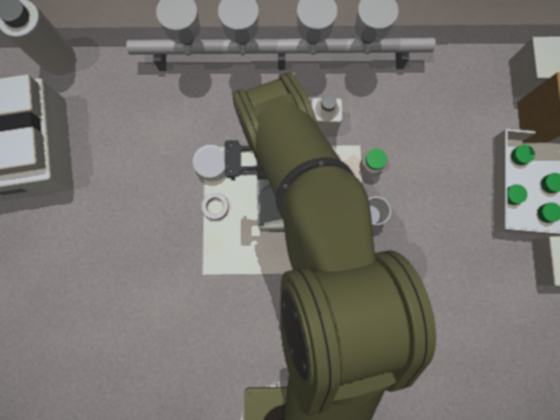

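Request:
carry_out(targets="0.25 0 -2 0 0; 0.25 0 -2 0 0; 0.25 3 0 0 0; 0.25 3 0 0 0; 0.25 0 0 0 0; 0 0 0 0 0; 0 0 0 0 0; 0 0 0 0 0; 0 0 0 0 0")

```text
clock: 4.7
tool_pos: [0.5876, 0.0202, 0.4093]
eef_rot: [-0.008, 0.707, 0.006, 0.707]
contact_force: [-1.3, -5.1, -0.5]
opening: 0.099
```

```bash
python3 -c "
from h import *
togo([.589,.103,.4085])
p,d=eyes.snapshot('scene'); cover('scene',d); cv2.imwrite('pics/s4.png',cv2.resize(p[100:330,150:400],None,fx=2.6,fy=2.6))
"
```

```text
t 4.7 pos [0.5876 0.0202 0.4093] open 0.09943669773810306 F [-1.324  -5.0665 -0.4596]
axes
 [[-0.0012 -0.019   0.9998]
 [-0.0024  0.9998  0.019 ]
 [-1.     -0.0023 -0.0012]]
local mm [ 0.5656 82.7333  2.9721]
y-axis yaw 1.5897690597297913
scene c [0.6033 0.0198 0.1926] n [-0.017   0.8038  0.5947] theta 0.9338399764139859 2941 3332
  hinge y 0.0571497288107743 s 0.07093481782820948
```

View pics/s4.png

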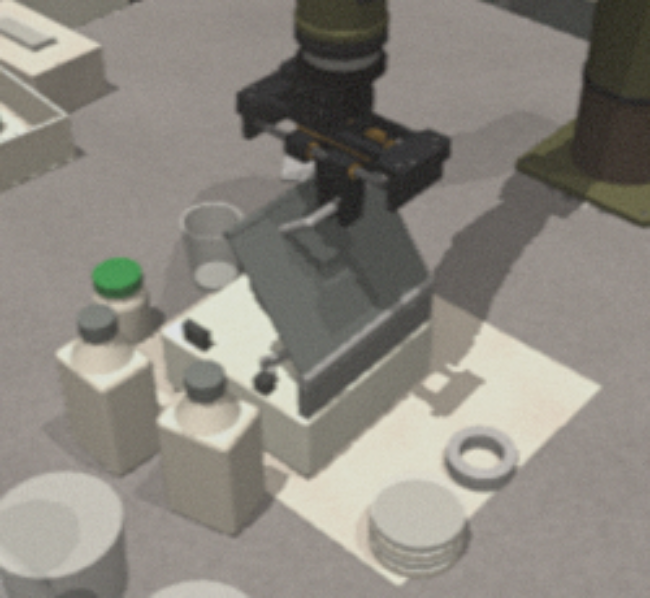

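Request:
carry_out(targets="0 -2.3 9 0 0; 0 -1.7 9.2 0 0; 0 -1 9.4 0 0; 0 -0.3 9.4 0 0; 0 0.3 9.4 0 0; 0 1 9.4 0 0; 0 1.6 9.2 0 0; 0 2.3 9.1 0 0; 0 2.9 8.9 0 0; 0 0 0 0 0; 0 0 0 0 0")

```text
clock: 5.67
tool_pos: [0.586, 0.1059, 0.4068]
eef_rot: [-0.007, 0.707, 0.008, 0.707]
contact_force: [1.4, 0.9, -2.5]
opening: 0.102
```

```bash
python3 -c "
from h import *
togo([.589,.103,.407])
p,d=eyes.snapshot('scene'); cover('scene',d,ymin=-.05,ymax=.075); cv2.imwrite('pics/s5.png',cv2.resize(p[100:330,150:400],None,fx=2.6,fy=2.6))
"
```

```text
t 5.6667 pos [0.586  0.1059 0.4068] open 0.1024672647053346 F [ 1.3862  0.9452 -2.5402]
axes
 [[ 0.0003 -0.0216  0.9998]
 [ 0.0022  0.9998  0.0216]
 [-1.      0.0022  0.0003]]
local mm [-0.1757 -2.9335  2.927 ]
y-axis yaw 1.592386361925431
scene c [0.619  0.0663 0.21  ] n [-0.0207  0.9995 -0.0241] theta 1.5948735932745088 1585 1619
  hinge y 0.05844353396202198 s 0.07815666815996869
```

View pics/s5.png

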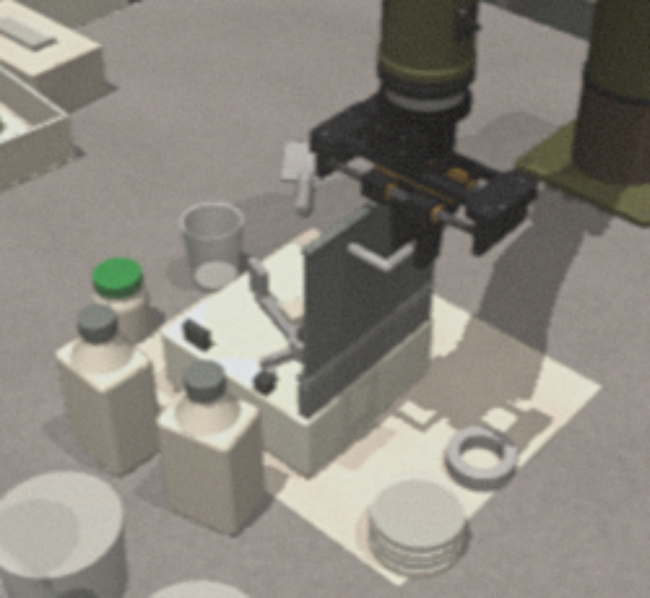

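Request:
carry_out(targets="0.22 0 0 0 0; 0.25 0 0 0 0; 0.25 0 0 0 0; 0.25 -15 0 0 0; 0.25 -25 0 0 0; 0.25 -30 0 0 0; 0.25 -30 0 0 0; 0.25 0 0 0 0; 0.25 0 0 0 0")

```text
clock: 6.47
tool_pos: [0.5862, 0.1047, 0.5088]
eef_rot: [-0.007, 0.706, 0.007, 0.709]
contact_force: [0.1, -0.2, -1.7]
opening: 0.249
```

```bash
python3 -c "
from h import *
togo([.55,-.093,.497])
p,d=eyes.snapshot('scene'); cover('scene',d,ymin=-.05,ymax=.075); np.save('pics/scene6.npy',d); cv2.imwrite('pics/s6.png',cv2.resize(p[180:320,190:360],None,fx=4.2,fy=4.2,interpolation=2))
W=cloud('scene',d)
A=W[(abs(W[...,2]-.085)<.005)&(W[...,0]>.4)&(W[...,0]<.8)&(abs(W[...,1])<.2)]; A=A[(A[:,0]<.72)]
rc=cv2.minAreaRect(A[:,:2].astype(np.float32)); print(rc,cv2.boxPoints(rc))
P=W[(W[...,2]>.100)&(W[...,2]<.14)&(W[...,0]>.5)&(W[...,0]<.68)&(W[...,1]>-.13)&(W[...,1]<.03)]
print(len(P)); h=P[P[:,2]>.12]; h=h[h[:,1]<-.05]; print(len(h),h.mean(0),h.min(0),h.max(0))
X0=np.array([.591,-.0335]);c,s=np.cos(.02),np.sin(.02)
print('pred paddle',X0+[c*-.0008+s*.0549, s*-.0008-c*.0549])
"
```

```text
t 6.4667 pos [0.5862 0.1047 0.5088] open 0.24918543608309893 F [ 0.1043 -0.1653 -1.7391]
axes
 [[ 0.0041 -0.0198  0.9998]
 [ 0.0013  0.9998  0.0198]
 [-1.      0.0012  0.0041]]
local mm [  11.4106 -196.9308  -40.1922]
y-axis yaw 1.5905809540124873
scene c [0.6004 0.0661 0.2171] n [-0.0192  0.9995 -0.0242] theta 1.5949743132808067 2053 2112
  hinge y 0.05807022022755723 s 0.08523785167447027
((0.5917109251022339, -0.06484387814998627), (0.1991145759820938, 0.2685129940509796), 1.1243796348571777) [[ 0.4895  0.0674]
 [ 0.4948 -0.201 ]
 [ 0.6939 -0.1971]
 [ 0.6886  0.0713]]
241
46 [ 0.5919 -0.0851  0.1274] [ 0.5839 -0.1025  0.1203] [ 0.6    -0.0719  0.1324]
pred paddle [ 0.5913 -0.0884]
```

View pics/s6.png

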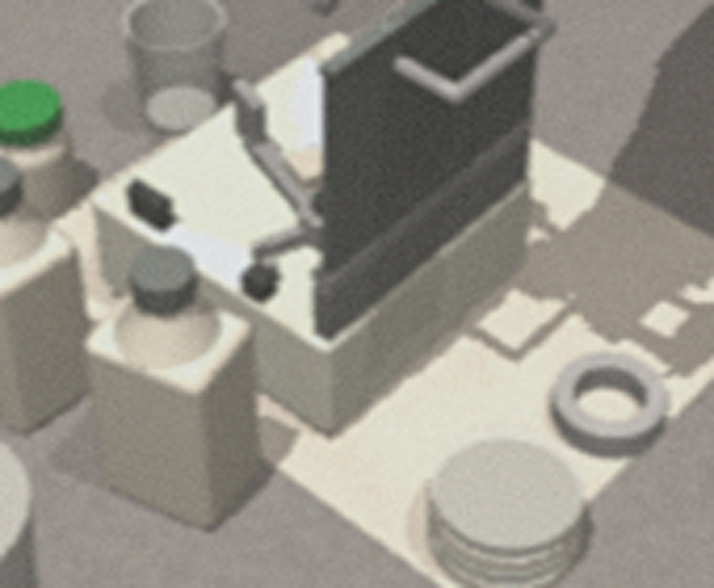

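Request:
carry_out(targets="0.2 0 -33 -7.5 0; 0.1 0 -33 -7.5 0; 0 0 -33 -7.5 0; 0 0 -33 -7.5 0; 0 0 -33 -7.5 0; 0 0 -33 -7.5 0; 0 30 0 0 0; 0 30 0 0 0; 0 30 0 0 0; 0 0 0 0 0; 0 0 0 0 0", force=40)

```text
clock: 7.43
tool_pos: [0.5443, -0.0943, 0.4151]
eef_rot: [-0.007, 0.709, 0.008, 0.705]
contact_force: [0.5, 0.1, 0.3]
opening: 0.007
```

```bash
python3 -c "
from h import *
togo([.545,-.090,.264])
p,d=eyes.snapshot('wrist'); cv2.imwrite('pics/w7.png',p)
"
```

```text
t 7.4333 pos [ 0.5443 -0.0943  0.4151] open 0.006696229996585867 F [0.4777 0.09   0.2548]
axes
 [[-0.0056 -0.0205  0.9998]
 [ 0.0008  0.9998  0.0205]
 [-1.      0.0009 -0.0056]]
local mm [151.1129   4.1264   1.6677]
y-axis yaw 1.5912857998375376
```

View pics/w7.png

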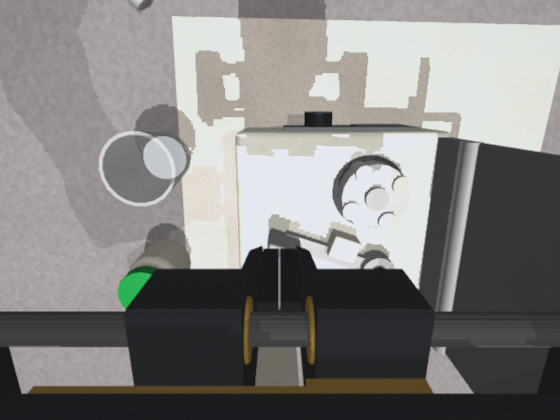

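Request:
carry_out(targets="0 30 1 0 0; 0 30 1 0 0; 0 30 1 0 0; 0 30 1 0 0; 0 20 0 0 0; 0 10 0 0 0; 0 0 0 0 0; 0 0 0 0 0")

```text
clock: 8.15
tool_pos: [0.5458, -0.0902, 0.2681]
eef_rot: [-0.007, 0.706, 0.007, 0.708]
contact_force: [-0.2, 0.4, 0.2]
opening: 0.006
```

```bash
python3 -c "
from h import *
togo([.545,-.090,.264])
p,d=eyes.snapshot('scene'); cv2.imwrite('pics/s8.png',cv2.resize(p[140:320,170:370],None,fx=3.3,fy=3.3,interpolation=2))
p,d=eyes.snapshot('wrist'); cv2.imwrite('pics/w8.png',p)
"
```

```text
t 8.15 pos [ 0.5458 -0.0902  0.2681] open 0.006489762422591864 F [-0.1921  0.3906  0.186 ]
axes
 [[ 0.0021 -0.0203  0.9998]
 [-0.0002  0.9998  0.0203]
 [-1.     -0.0002  0.0021]]
local mm [ 4.1263  0.1728 -0.8481]
y-axis yaw 1.5910943999521339
```

View pics/s8.png

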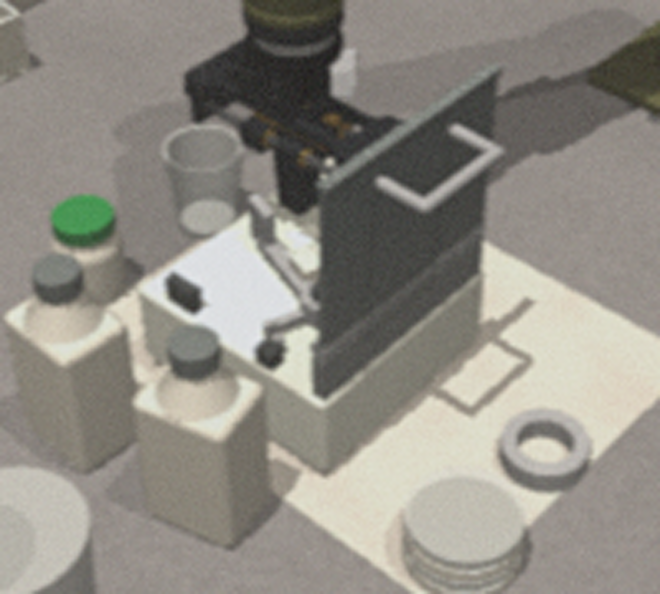

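View pics/w8.png

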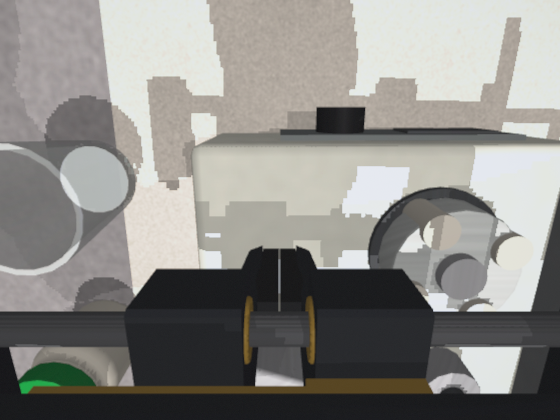

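Request:
carry_out(targets="0 1 0 10 0; 0 1 0 10 0; 0 0 0 8 0; 0 0 0 8 0; 0 0 0 7 0; 0 0 0 7 0; 0 0 0 0 0; 0 0 0 0 0")

```text
clock: 8.92
tool_pos: [0.5933, -0.0917, 0.2652]
eef_rot: [-0.007, 0.709, 0.005, 0.705]
contact_force: [-5.5, -4.3, 1.4]
opening: 0.006
```

```bash
python3 -c "
from h import *
togo([.634,-.093,.266])
p,d=eyes.snapshot('scene'); cv2.imwrite('pics/s9.png',cv2.resize(p[180:280,210:310],None,fx=5.8,fy=5.8,interpolation=2))
"
```

```text
t 8.9167 pos [ 0.5933 -0.0917  0.2652] open 0.006233583927973294 F [-5.5128 -4.2642  1.3736]
axes
 [[-0.0054 -0.0173  0.9998]
 [-0.0037  0.9998  0.0173]
 [-1.     -0.0036 -0.0055]]
local mm [-1.0032 -1.989  40.6483]
y-axis yaw 1.5881056232738466
```

View pics/s9.png

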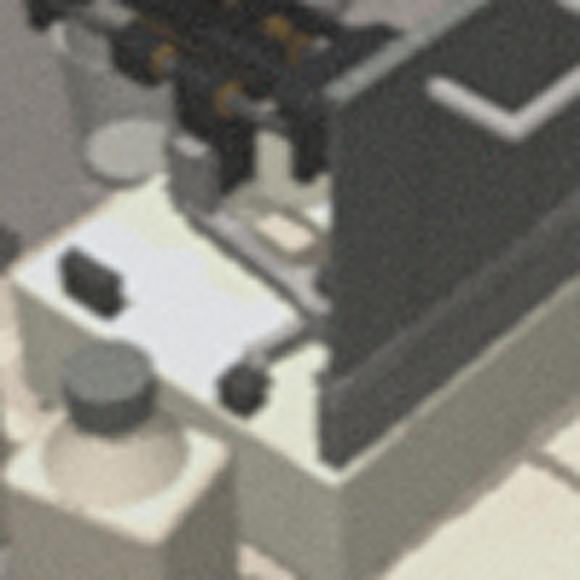

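Request:
carry_out(targets="0 0 -0.5 6 -0.07; 0 0 -1 6 -0.07; 0 0 -1.3 6 -0.07; 0 0 -1.7 6 -0.07; 0 0 -1.8 5.7 0; 0 0 -1.8 5.7 0; 0 0 0 0 0; 0 0 0 0 0")

```text
clock: 9.63
tool_pos: [0.6292, -0.0931, 0.265]
eef_rot: [-0.106, 0.702, 0.104, 0.697]
contact_force: [-6.8, -4.4, 1.7]
opening: 0.003
```

```bash
python3 -c "
from h import *
togo([.634,-.093,.266])
p,d=eyes.snapshot('scene'); cover('scene',d,ymin=-.02,ymax=.075); np.save('pics/scene10.npy',d);cv2.imwrite('pics/s10.png',cv2.resize(p[180:280,210:310],None,fx=5.8,fy=5.8,interpolation=2))
"
```

```text
t 9.6333 pos [ 0.6292 -0.0931  0.265 ] open 0.0034347193462849635 F [-6.8199 -4.3692  1.6624]
axes
 [[-0.0071 -0.2933  0.956 ]
 [-0.0039  0.956   0.2933]
 [-1.     -0.0017 -0.008 ]]
local mm [-1.0198 -1.277   4.597 ]
y-axis yaw 1.8684535918150293
scene c [0.5993 0.0661 0.218 ] n [-0.0208  0.9995 -0.0223] theta 1.5930976198872642 2089 2382
  hinge y 0.05820334308060173 s 0.08619798569867734
```

View pics/s10.png

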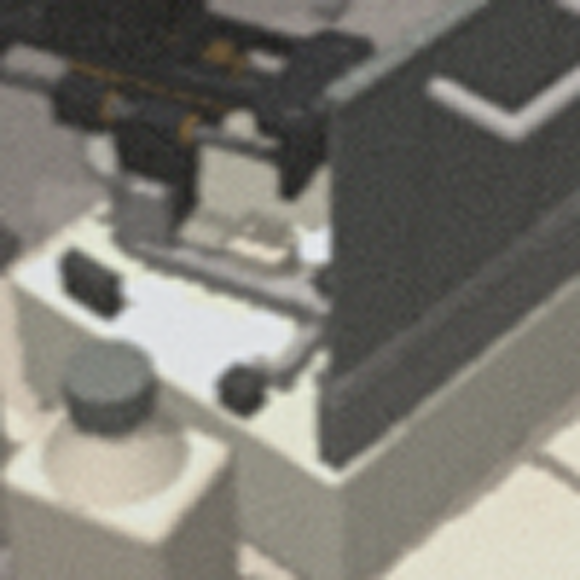

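```bash
cat > pad.py <<'E'
from h import *
def pad(d):
    W=cloud('scene',d); v,u=np.mgrid[:420,:560]
    m=(W[...,2]>.106)&(W[...,2]<.128)&(W[...,0]>.6)&(W[...,0]<.70)&(W[...,1]>-.115)&(W[...,1]<-.06)
    P=W[m]; 
    q=np.percentile(P[:,0],60); F=P[P[:,0]>q-.02]
    c,n,k=fit(F); print('n',len(P),'face c',c,'n',n,'yaw',np.arctan2(n[1]*np.sign(n[0]),abs(n[0])),k)
    piv=np.array([.591+.030-.0007,-.0335+.035+.0006]); a=c[:2]-piv
    # face offset 5 mm along +x' from arm line
    L=np.hypot(*a); ang=np.arctan2(a[0],-a[1])-np.arcsin(.005/L)
    print('L',L,'phi',ang+.33-.02, 'u',u[m].mean(),v[m].mean())
if __name__=="__main__":
    import sys; pad(np.load(sys.argv[1]))
E
python3 pad.py pics/scene6.npy; python3 pad.py pics/scene10.npy
```

```text
n 11 face c [ 0.6784 -0.085   0.1064] n [-0.0688  0.0094 -0.9976] yaw -0.1357049938338869 11
L 0.10471638444483392 phi 0.8507856337503279 u 225.63636363636363 225.36363636363637
n 122 face c [ 0.6464 -0.086   0.1174] n [0.9429 0.3282 0.0571] yaw 0.3349647302883739 71
L 0.0918983722072336 phi 0.5437506271666778 u 235.04918032786884 216.21311475409837
```

Request:
carry_out(targets="0 0 -0.5 3 -0.02; 0 0 -0.5 3 0; 0 0 0 0 0; 0 0 0 0 0; 0 0 0 0 0")

```text
clock: 10.1
tool_pos: [0.6347, -0.0921, 0.265]
eef_rot: [-0.113, 0.701, 0.111, 0.695]
contact_force: [-8.5, -3.5, 3.8]
opening: 0.003
```

```bash
python3 -c "
from h import *
from pad import pad
togo([.634,-.093,.266])
p,d=eyes.snapshot('scene'); cover('scene',d,ymin=-.02,ymax=.075); pad(d);cv2.imwrite('pics/s11.png',cv2.resize(p[180:280,210:310],None,fx=5.8,fy=5.8,interpolation=2))
p,d=eyes.snapshot('scene'); pad(d)
togo([.634,-.093,.266])
"
```

```text
t 10.1 pos [ 0.6347 -0.0921  0.265 ] open 0.003141152965655586 F [-8.4759 -3.4888  3.7609]
axes
 [[-0.0085 -0.3128  0.9498]
 [-0.004   0.9498  0.3128]
 [-1.     -0.0011 -0.0093]]
local mm [-0.9894 -0.6461 -0.938 ]
y-axis yaw 1.8889276750422168
scene c [0.599  0.0661 0.2181] n [-0.021   0.9995 -0.0232] theta 1.5940522394539443 2104 2409
  hinge y 0.058132047808040786 s 0.08628665821298727
n 121 face c [ 0.6518 -0.0854  0.117 ] n [0.9552 0.2943 0.0323] yaw 0.29883353473088514 71
L 0.09294730028735929 phi 0.6014086551893707 u 234.22314049586777 217.13223140495867
n 119 face c [ 0.6512 -0.0849  0.1173] n [0.9459 0.3243 0.0039] yaw 0.33032440919875017 73
L 0.0923269307048355 phi 0.5968866668829882 u 233.94117647058823 217.2689075630252
t 10.2 pos [ 0.6347 -0.0921  0.265 ] open 0.0024074225984418306 F [-8.3865 -3.4861  4.272 ]
axes
 [[-0.0084 -0.3127  0.9498]
 [-0.004   0.9498  0.3127]
 [-1.     -0.0012 -0.0092]]
local mm [-0.9426 -0.6056 -0.9232]
y-axis yaw 1.888847555814769
```

View pics/s11.png

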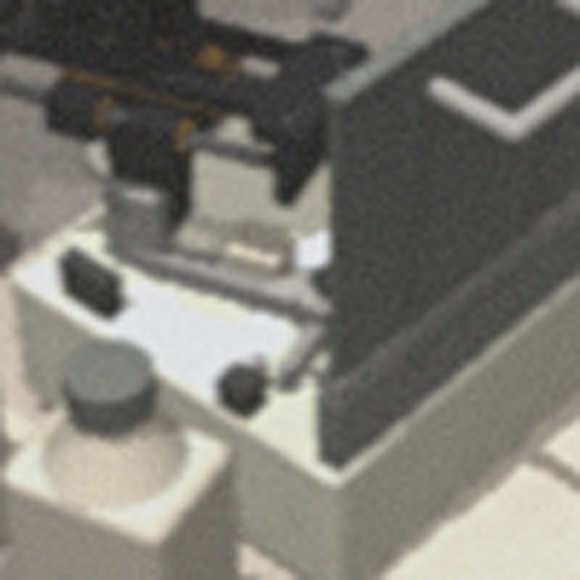

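Request:
carry_out(targets="0 0 -0.5 2 0; 0 0 0 0 0; 0 0 0 0 0; 0 0 0 0 0; 0 0 0 0 0; 0 0 0 0 0; 0 0 0 0 0; 0 0 0 0 0")

```text
clock: 10.87
tool_pos: [0.6361, -0.0918, 0.265]
eef_rot: [-0.113, 0.702, 0.111, 0.694]
contact_force: [-9.7, -3.3, 3.7]
opening: 0.006
```

```bash
python3 -c "
from h import *
from pad import pad
for i in range(2):
  p,d=eyes.snapshot('scene'); pad(d)
cover('scene',d,ymin=-.02,ymax=.075)
s=r.get_state(); print(s['clock'],s['tool_pos'],s['contact_force'],abs(s['qd']).max())
cv2.imwrite('pics/s12.png',p)
"
```

```text
n 122 face c [ 0.6523 -0.0841  0.1176] n [0.9387 0.3298 0.1002] yaw 0.33791042283109984 73
L 0.09194659691934039 phi 0.6105232884254141 u 234.1639344262295 217.5
n 128 face c [ 0.6519 -0.0834  0.1174] n [0.9192 0.3936 0.0142] yaw 0.40460263676421937 75
L 0.09118630175483955 phi 0.6086519223907496 u 234.1796875 217.546875
scene c [0.5989 0.0661 0.2182] n [-0.0208  0.9995 -0.023 ] theta 1.5937831321752367 2085 2402
  hinge y 0.05816156963416949 s 0.08634248380234284
10.9667 [ 0.6361 -0.0918  0.265 ] [-11.0778  -3.6403   5.359 ] 0.0022578171875000455
```

View pics/s12.png

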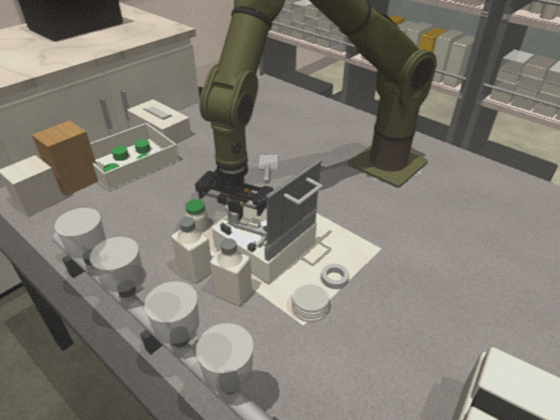

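```bash
python3 -c "
from plant import r
print(r.finish_job()); s=r.get_state(); print(s['clock'],s['tool_pos'],s['contact_force'])"
```

```text
the job is handed in; nothing more can be done
None
the job is handed in; nothing more can be done
```

I handed the job in at about 11 s of robot time. The cover is standing upright on its own, and the closed fingers are holding the tensioner paddle back. The hand-in reported no verdict.

**Cover:** I gripped the bar and swung the cover up along its arc, then let go. My first fit of the cover angle was wrong (0.46 rad; a refit gave 0.37). That left only the fingertips on the bar, and the upward force on the tool reached 30 N midway. I re-gripped lower and finished the swing. The last depth fit gives 1.594 rad. The gripper works out to be about 50 mm clear of the panel.

**Tensioner:** The last checks put the joint at about 0.61 rad from the paddle's position. Its face angle reads higher, between about 0.65 and 0.71 rad, which is noisy and partly beyond the 0.66 hard stop. Both are past the 0.54 click. The fingers press with about 11 N and the arm is still.

**Labware:** The last picture shows the bottles and other labware standing where they were. I checked this by eye and did not measure it.

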